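Push a tip box home into a corner stop

ROBOT

A 6-joint arm with a two-finger parallel gripper is mounted at the origin on a cart in front of the work surface, level with it; the furniture and walls round the work are solid. World frame = base frame: x ahead of the robot, y to its left, z up, the work surface at z = 0. Lengths are in m, angles in degrees, forces in N, time in s.
With the tool pointing down it reaches from about 0.325 to 0.775 m from the base axis. Payload 5.5 kg.
Tool frame: the origin (TCP) lies where the fingers leave the gripper's body, on its centre line; the fingertips stand 80 mm ahead of it and the grasp point (between the pads) lies 61 mm ahead of it (bot.tcp_to_tips is the z of the fingertips in the tool frame, in m); z points along the fingers, y is the line along which they close (so a half turn about z gives the same grasp; the last joint's range is limited). The gripper opens to 88 mm and grips with 3 to 60 N. Pads are 20 mm wide; open, the fingers measure 115 mm over their backs; the gripper's body (75 mm by 178 mm) begins 61 mm behind the grasp point.
Start: joints at [62.699, 5.22, 70.514, -0, 104.267, -3.249], TCP at [0.245, 0.548, 0.303] pointing down, gripper open.
Joint ranges: [-164.24, 164.24], [-49.07, 125.15], [9.68, 141.18], [-86.29, 266.29], [3.28, 154.24], [-151.56, 151.56]. Speed limits (degrees/s): [147.25, 147.25, 172.46, 180, 180, 180].

INTERFACE

Orientations are given as [roll, pitch, yaw] about the fixed x, y, z axes, in that order (R = Rz(yaw) Ry(pitch) Rx(roll)).
In Python, from plant import bot, vision gives the robot as it stands. The module is installed in compiled form; this text tells all that it offers.
- The arm moves only by the tool move_arm, never from a script. Its argument "commands" is a list of rows, each a list of 3 entries, a list of its own where there are three numbers: the shift along the tool's x, y, z in m, then the turn about the tool's z in rad, then the finger opening in m, from 0 to 0.0878. In form: [[[x, y, z], twist, gripper], ...]. A call has 1 to 20 rows; each row is the pose to reach, as a shift and turn from the pose commanded when the call began, along the tool's axes at that moment; what a row does not reach only later rows make up. A row lasts 1/10 s, in which the tool goes at most 50 mm and 8.59 degrees, less where a joint would pass 70% of its speed; a pose out of reach is approached as far as the arm can. A call with a gripper value outside its range is refused whole. The fingers move at their own pace and stop on an object; "grip_force" is the grip in N (left out, the last holds). Time passes only in rows, so rows that repeat a pose let the fingers close. It gives the time, the measured TCP pose, the force, the opening and the grip force at its end, in the units of the state.
- bot.read_state(): the state, without advancing time (a new reading comes with each control period).
- vision.snapshot(name): name is "side" or "top" or "wrist"; returns the picture (384x512x3 uint8, red, green, blue); there is no depth.
- vision.get_calibration(name): a dict with "fx", "fy", "cx", "cy" (pixels), "R" (3x3) and "t" (3): a world point X has camera coordinates R X + t; the wrist camera has in their place "tool_from_camera" (4x4, takes a point from camera to tool coordinates, whose origin is the TCP and whose axes are the flange's). Camera axes: x right, y down, z forward; pixel columns grow to the right and rows downward; lengths in m; the calibration is good to about 2 mm. The wrist camera is an equidistant fisheye: a pixel r from the principal point sees the ray r / f radians off the axis. A picture is of the moment at which its call begins: read the wrist's pose just before it. get_calibration takes no time and is no camera call.
- bot.hand_in(): hands the job in; it is judged then, once.
The state is a dict: "clock": time; "joint_positions": joint angles; "qvel": joint speeds; "joint_efforts": joint torques, N m; "position": TCP position; "eef_rot": TCP orientation; "ft_force": force on the tool from outside, world axes, zero at the start; "moment": the same for the moment, N m; "finger_gap": finger opening in m; "grip_force": force on a finger pad.
Only numpy, scipy, OpenCV 4.12 (cv2) and the standard library are available. Lean on these libraries where they do the work, as an engineer would, in place of code of your own. Each camera call takes 0.05 s, during which the arm holds its last target. There are 200 camera calls.

TASK

Push the pipette tip box along the bench into the inside corner of the L-shaped aluminium stop, so that its long back side lies flat against the back rail and its left end lies flat against the side rail. Only push it with the fingers: do not lift it or tip it. Leave the two specimen jars and the beaker where they stand.

Things in the scene. Friction and masses are not known exactly. Their poses are not given: they have to be found in the camera images.
- tip_box: closed pipette tip box, pale yellowish lid; rigid, loose, 0.15 to 0.31 kg, 90 (x) by 126 (y) mm, 66 high. Origin: on its underside (z up), 46 mm from its back long side (+x), 44 from its front (-x, with the latch, standing out up to 6 mm near the top), 63 from each end (+y: left end). Its origin starts 5 to 12 cm short of home in the stop's x and y, turned up to 0.35 rad from the stop's axes.
- box_corner (a point): the lower back left corner of the tip box, where its back side (+x) and its left end (+y) meet; axes as the box's
- corner_stop: L-shaped stop of aluminium angle, fixed to the bench. Origin: bench height, inside corner where the rail faces meet. Back rail: face x = 0, from the corner 108 mm towards -y. Side rail: face y = 0, 78 mm towards -x. Rails 22 mm high, 8 thick, plus a 4 mm thick foot 21 mm further outside. Box goes on the -x, -y side: home, its axes are parallel to the stop's and box_corner is at this origin.
- front_jar: specimen jar with a yellow lid, 46 mm across, 52 mm high, outside the side rail's open end; leave alone. Origin: centre of its underside
- back_jar: the same kind of specimen jar, behind the back rail; leave alone. Origin: centre of its underside
- beaker: glass beaker, 46 mm across, 58 mm high, to the right of the tip box; leave alone. Origin: centre of its underside

How it is judged (in metres and radians):
At the end, for the whole second after the job is handed in: The tip box rests flat on the bench in the corner of the stop: its back left corner within 5 mm of each rail's face, its direction within 0.05 rad of the stop's; jars and beaker within 15 mm of where they stood (x of box_corner in the frame of corner_stop between -0.005 and 0.004 m and y of box_corner in the frame of corner_stop between -0.005 and 0.004 m and angle between the x axis of tip_box and the x axis of corner_stop, either way round below 0.05 rad and height (world z) of tip_box below 0.004 m and angle between tip_box's own z axis and vertical below 0.04 rad and linear speed of tip_box below 0.01 m/s and distance of each of front_jar, back_jar, beaker from where it was at the start of the episode below 0.015 m); the robot touches nothing.
It fails at once if the tip box is lifted off the bench by more than 12 mm (height (world z) of tip_box above 0.012 m).
It fails at once if the tip box is tipped by more than 0.15 rad (angle between tip_box's own z axis and vertical above 0.15 rad).
It fails at once if a specimen jar or the beaker is moved by more than 15 mm or tipped over (distance of any of front_jar, back_jar, beaker from where it was at the start of the episode above 0.015 m or angle between any of front_jar, back_jar, beaker's own z axis and vertical above 0.3 rad).
It also fails if it takes over 59 s, if anything falls off the work surface, if the arm or the gripper's body presses on something with over 40 N, if the wrist force passes 120 N, or if a joint passes its speed limit or range.

## Working session

There is one attempt and no reset: what is moved stays moved. The work goes in short steps, Python scripts to look and compute and a tool call to move; the robot and the scene stay as the last step left them, time stands still between calls to the robot, and variables do not carry over. Pictures are saved under pics/ and viewed, at most 10 in all, crops included, and the job is handed in when it is done.

Besides the shell and the picture viewer there is one more tool, called after "Request:" as a command line: name --argument value ..., lists and objects as JSON in quotes. move_arm: Moves the arm, as the interface text tells. Its arguments: {"type":"object","properties":{"commands":{"type":"array"},"grip_force":{"type":"number"}},"required":["commands"]}

```bash
mkdir -p pics; python3 - <<'E'
from plant import bot, vision
import cv2, numpy as np
s=bot.read_state();print(s['clock'],s['position'],s['eef_rot'],s['finger_gap'],s['ft_force'])
for n in ['top','side']:
    im=vision.snapshot(n);cv2.imwrite(f'pics/{n}0.png',im[:,:,::-1])
    c=vision.get_calibration(n);R=np.array(c['R']);t=np.array(c['t']);print(n,c['fx'],c['cx'],c['cy'],-R.T@t,R[2])
E
```

```text
0.0 [0.24448918 0.54777097 0.30152374] [-1.79891125e+02 -6.88568878e-03  1.55946504e+02] 0.08770640950878329 [-0.10122206  0.63435591 -0.08862817]
top 366.08842941381636 254.54230627332277 190.50696322289036 [0.52625037 0.00773079 1.02873307] [ 0.12173564  0.006692   -0.99254   ]
side 478.9390708798783 256.9516949109186 186.21741346885977 [ 0.34300011 -0.86221275  0.63301625] [ 0.26248055  0.79456432 -0.54751393]
```

View pics/top0.png

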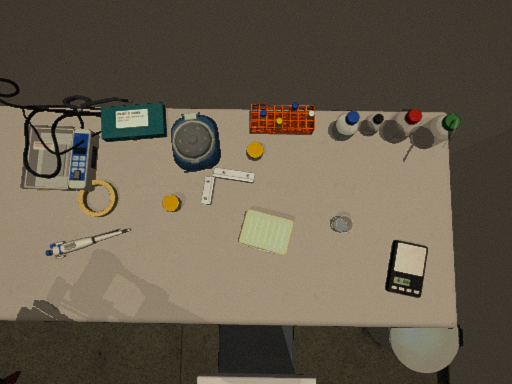

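View pics/side0.png

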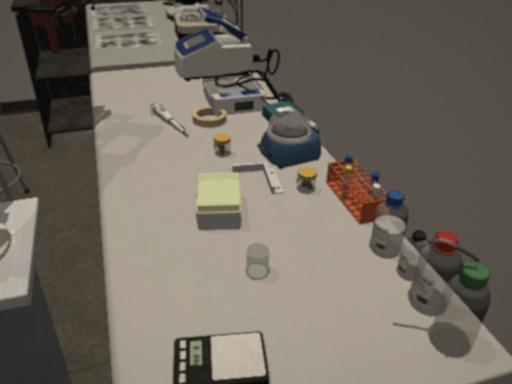

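The top view shows the stop with its inside corner near (215,180), the box near (267,232), the jars near (171,203) and (255,150), and the beaker near (341,224). I'll measure these by contours.

```bash
cat > h.py <<'E'
import numpy as np, cv2
from plant import bot, vision
def ray(n,px,z):
    c=vision.get_calibration(n);R=np.array(c['R']);t=np.array(c['t']);C=-R.T@t
    px=np.atleast_2d(np.array(px,float))
    d=np.c_[(px[:,0]-c['cx'])/c['fx'],(px[:,1]-c['cy'])/c['fy'],np.ones(len(px))]@R
    return C+d*((z-C[2])/d[:,2])[:,None]
def blob(m,near):
    cs,_=cv2.findContours(m.astype(np.uint8),cv2.RETR_EXTERNAL,cv2.CHAIN_APPROX_NONE)
    cs=[c for c in cs if cv2.contourArea(c)>20]
    return min(cs,key=lambda c:np.hypot(*(c[:,0].mean(0)-near)))
def rect(n,m,near,z):
    c=blob(m,near)[:,0]
    p=ray(n,c,z)[:,:2].astype(np.float32)
    r=cv2.minAreaRect(p); return c,r
E
python3 - <<'E'
from h import *
im=cv2.imread('pics/top0.png'); hsv=cv2.cvtColor(im,cv2.COLOR_BGR2HSV)
H,S,V=cv2.split(hsv)
print('box hsv',hsv[232,267],'rail',hsv[176,235],hsv[190,208],'bench',hsv[260,200])
box=(H>24)&(H<45)&(S>50)&(V>120)
c,r=rect('top',box,(267,232),.066);print('box',len(c),r,np.round(cv2.boxPoints(r),4).tolist())
for near in [(171,203),(255,150)]:
    c,r=rect('top',(H>12)&(H<30)&(S>140)&(V>90),near,.052);print('jar',r)
print('beaker~',ray('top',[(341,224)],.03))
x=im[160:260,190:300];cv2.imwrite('pics/c1.png',cv2.resize(x,None,fx=6,fy=6,interpolation=cv2.INTER_CUBIC)[:600])
E
```

```text
box hsv [ 31  68 177] rail [ 19  40 185] [ 22  36 191] bench [ 17  60 161]
box 152 ((0.5349375009536743, -0.016125448048114777), (0.12476931512355804, 0.09368374198675156), 76.1616439819336) [[0.47450000047683716, -0.06549999862909317], [0.565500020980835, -0.08789999783039093], [0.595300018787384, 0.03319999948143959], [0.5044000148773193, 0.05570000037550926]]
jar ((0.6102284789085388, 0.24030882120132446), (0.04034513235092163, 0.043147966265678406), 0.8970475792884827)
jar ((0.7586892247200012, 0.01624123752117157), (0.04176535829901695, 0.040922053158283234), 0.8448825478553772)
beaker~ [[ 0.56075406 -0.22171152  0.03      ]]
```

View pics/c1.png

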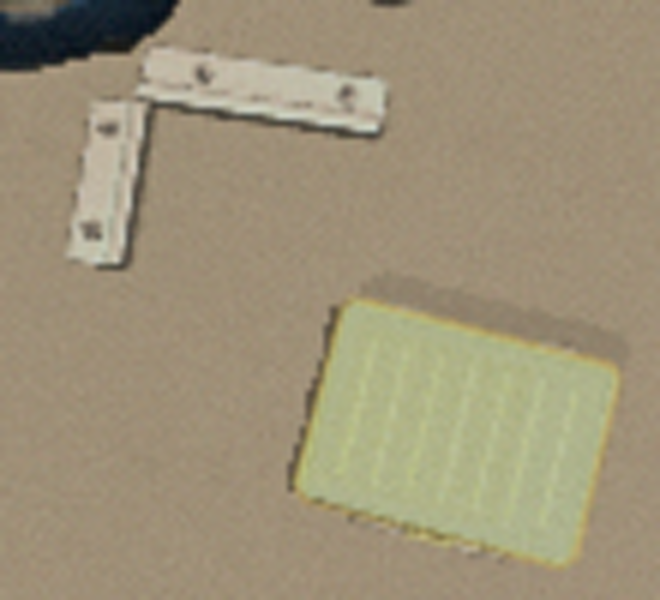

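The crop shows the side rail's inner top edge running from about (148,105) to (127,262), and the back rail's from (150,99) to (380,132). The box is turned clockwise relative to the stop.

```bash
cat >> h.py <<'E'
def stop():
    f=lambda a:np.array(a)/6.+[189.58,159.58]
    s=ray('top',f([(148,105),(127,262)]),.022)[:,:2]; b=ray('top',f([(150,99),(380,132)]),.022)[:,:2]
    u=s[1]-s[0];v=b[1]-b[0]
    k=np.linalg.solve(np.c_[u,-v],b[0]-s[0]); O=s[0]+u*k[0]
    return O,s,b
E
python3 - <<'E'
from h import *
O,s,b=stop();print('corner',O,s,b)
u=s[0]-s[1];v=b[0]-b[1]
print('yaw from side',np.degrees(np.arctan2(u[1],u[0])),'len',np.linalg.norm(s[1]-O),'yaw from back',np.degrees(np.arctan2(v[1],v[0]))-90,np.linalg.norm(b[1]-O))
th=np.arctan2(v[1],v[0])-np.pi/2
R=np.array([[np.cos(th),-np.sin(th)],[np.sin(th),np.cos(th)]])
th2=np.radians(-13.84);R2=np.array([[np.cos(th2),-np.sin(th2)],[np.sin(th2),np.cos(th2)]])
c=np.array([.5953,.0332]);print('box_corner in stop',R.T@(c-O),'rel yaw',np.degrees(th2-th))
print('box origin', c-R2@[.046,.063], 'in stop short of home',R.T@(c-R2@[.046,.063]-O)+[.046,.063])
E
```

```text
corner [0.68856754 0.12701998] [[0.68566426 0.127318  ]
 [0.6124387  0.13483451]] [[0.68849664 0.12647196]
 [0.67464827 0.01944446]]
yaw from side -5.860806332474545 len 0.07652886500442964 yaw from back -7.372582573793096 0.108472302737627
box_corner in stop [-0.08045739 -0.10501253] rel yaw -6.467417426206899
box origin [ 0.53556518 -0.01696723] in stop short of home [-0.08726086 -0.09943025]
```

Measured against what's given, the rail lengths come out at 77 and 108 mm and the box starts 87 and 99 mm short. Both are consistent, so I'm going in front of the box.

Request:
move_arm --commands '[[[-0.415,-0.423,0.09],-0.299,0.0878],[[-0.415,-0.423,0.09],-0.299,0.0878],[[-0.415,-0.423,0.09],-0.299,0.0878],[[-0.415,-0.423,0.09],-0.299,0.0878],[[-0.415,-0.423,0.09],-0.299,0.0878],[[-0.415,-0.423,0.09],-0.299,0.0878],[[-0.415,-0.423,0.09],-0.299,0.0878],[[-0.415,-0.423,0.09],-0.299,0.0878],[[-0.415,-0.423,0.09],-0.299,0.0878],[[-0.415,-0.423,0.09],-0.299,0.0878],[[-0.415,-0.423,0.09],-0.299,0.0878],[[-0.415,-0.423,0.09],-0.299,0.0878],[[-0.415,-0.423,0.09],-0.299,0.0878],[[-0.415,-0.423,0.09],-0.299,0.0878],[[-0.415,-0.423,0.09],-0.299,0.0878],[[-0.415,-0.423,0.09],-0.299,0.0878]]'

```text
clock: 1.7
position: [0.451, -0.0061, 0.213]
eef_rot: [180.0, 0.0, 173.2]
ft_force: [-0.5, 0.2, 0.1]
finger_gap: 0.0881
grip_force: 0.0
```

```bash
cat >> h.py <<'E'
O=np.array([.6886,.127]);TH=np.radians(-6.9)
RS=np.array([[np.cos(TH),-np.sin(TH)],[np.sin(TH),np.cos(TH)]])
def tcp():
    s=bot.read_state();p=s['position']
    print('t',s['clock'],'tcp stop-frame',np.round(RS.T@(p[:2]-O),4),'z',round(p[2],4),'rot',np.round(s['eef_rot'],2),'j',np.round(s['joint_positions'],1),'F',np.round(s['ft_force'],1),'gap',s['finger_gap'])
E
python3 - <<'E'
from h import *
tcp()
cv2.imwrite('pics/w1.png',vision.snapshot('wrist')[:,:,::-1])
E
```

```text
t 1.7 tcp stop-frame [-0.2199 -0.1607] z 0.213 rot [1.7998e+02 3.0000e-02 1.7321e+02] j [ -5.1 -18.2 101.3   0.   96.9 -88.3] F [-0.5  0.2  0.1] gap 0.08812718047979892
```

View pics/w1.png

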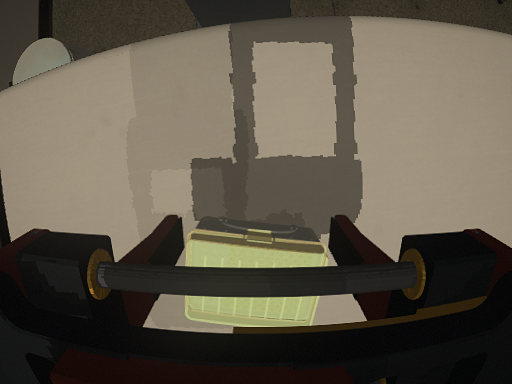

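The wrist view shows the box's front edge near row 237 with a narrow latch at (260,237), between the two finger directions. I'll check the front's position through the fisheye calibration.

```bash
cat >> h.py <<'E'
from scipy.spatial.transform import Rotation as Rot
def wray(px,z,pos,rot):
    c=vision.get_calibration('wrist');T=np.array(c['tool_from_camera'])
    px=np.atleast_2d(np.array(px,float));a=(px[:,0]-c['cx'])/c['fx'];b=(px[:,1]-c['cy'])/c['fy'];r=np.hypot(a,b)
    d=np.c_[np.sin(r)*a/r,np.sin(r)*b/r,np.cos(r)]
    Rw=Rot.from_euler('xyz',rot,degrees=True).as_matrix()
    C=Rw@T[:3,3]+pos; d=d@(Rw@T[:3,:3]).T
    return C+d*((z-C[2])/d[:,2])[:,None]
E
python3 - <<'E'
from h import *
s=bot.read_state()
p=wray([(188,232),(327,243),(322,325),(189,318),(258,235)],.066,s['position'],s['eef_rot'])
print(np.round((p[:,:2]-O)@RS,4))
E
```

```text
[[-0.1918 -0.2192]
 [-0.1817 -0.1008]
 [-0.0904 -0.096 ]
 [-0.0994 -0.2271]
 [-0.1899 -0.1601]]
```

Both views agree within a few millimetres. I'll descend and push along the stop's +x to 10 mm short.

Request:
move_arm --commands '[[[0,0,0.05],0,0.0878],[[0,0,0.1],0,0.0878],[[0,0,0.121],0,0.0878],[[0,0,0.121],0,0.0878],[[-0.007,0,0.121],0,0.0878],[[-0.014,0,0.121],0,0.0878],[[-0.021,0,0.121],0,0.0878],[[-0.028,0,0.121],0,0.0878],[[-0.035,0,0.121],0,0.0878],[[-0.042,0,0.121],0,0.0878],[[-0.049,0,0.121],0,0.0878],[[-0.056,0,0.121],0,0.0878],[[-0.063,0,0.121],0,0.0878],[[-0.07,0,0.121],0,0.0878],[[-0.077,0,0.121],0,0.0878],[[-0.084,0,0.121],0,0.0878],[[-0.091,0,0.121],0,0.0878],[[-0.098,0,0.121],0,0.0878],[[-0.105,0,0.121],0,0.0878],[[-0.108,0,0.121],0,0.0878]]'

```text
clock: 3.75
position: [0.559, -0.0206, 0.0916]
eef_rot: [-180.0, 0.0, 173.1]
ft_force: [-1.4, -0.6, 0.9]
finger_gap: 0.0874
grip_force: 0.9
```

```bash
python3 - <<'E'
from h import *
tcp()
cv2.imwrite('pics/s1.png',vision.snapshot('side')[:,:,::-1])
E
```

```text
t 3.75 tcp stop-frame [-0.111  -0.1621] z 0.0916 rot [-180.      0.    173.07] j [ -5.6   2.6  94.8  -0.   82.5 -88.7] F [-1.4 -0.6  0.9] gap 0.08738922838115802
```

View pics/s1.png

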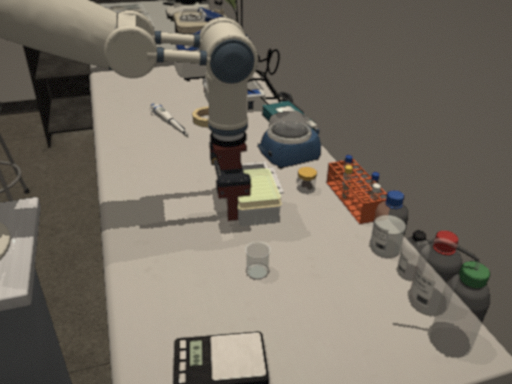

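The box is squared up against both fingers. Next I retract, rise, and go round to its right end with the tool turned 90°.

Request:
move_arm --commands '[[[0.02,0,0],0,0.0878],[[0.03,0,0],0,0.0878],[[0.03,0,-0.05],0,0.0878],[[0.03,0,-0.1],0,0.0878],[[0.03,0,-0.12],0,0.0878],[[0,-0.05,-0.12],0.3,0.05],[[-0.055,-0.103,-0.12],1.571,0.05],[[-0.055,-0.103,-0.12],1.571,0.05],[[-0.055,-0.103,-0.12],1.571,0.05],[[-0.055,-0.103,-0.12],1.571,0.05],[[-0.055,-0.103,-0.12],1.571,0.05],[[-0.055,-0.103,-0.12],1.571,0.05],[[-0.055,-0.103,-0.12],1.571,0.05],[[-0.055,-0.103,-0.12],1.571,0.05],[[-0.055,-0.103,-0.12],1.571,0.05],[[-0.055,-0.103,-0.12],1.571,0.05],[[-0.055,-0.103,-0.12],1.571,0.05]]'

```text
clock: 5.5
position: [0.6005, -0.1294, 0.2117]
eef_rot: [180.0, 0.0, 83.0]
ft_force: [-0.5, 0.5, 0.2]
finger_gap: 0.05
grip_force: 0.0
```

```bash
python3 - <<'E'
from h import *
tcp()
a=vision.snapshot('top')[:,:,::-1];b=vision.snapshot('wrist')[:,:,::-1]
x=cv2.resize(a[140:270,150:360],None,fx=3,fy=3,interpolation=cv2.INTER_CUBIC)[:,:410]
cv2.imwrite('pics/w2.png',np.hstack([x[:384],b[:384,:390]]))
E
```

```text
t 5.5 tcp stop-frame [-0.0567 -0.2651] z 0.2117 rot [1.7997e+02 1.0000e-02 8.3040e+01] j [-15.3   7.4  77.3  -0.   95.2  -8.4] F [-0.5  0.5  0.2] gap 0.0499625977406763
```

View pics/w2.png

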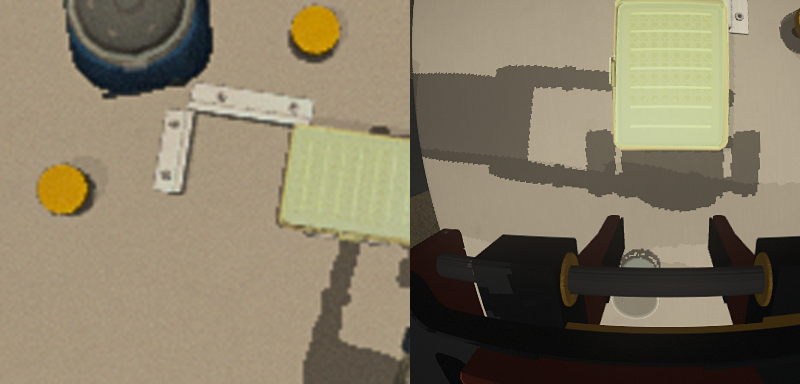

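The wrist view shows the box's right end at row 148, squared to the tool, with the beaker behind. The top view shows a small gap to the back rail. I'll measure these edges.

```bash
python3 - <<'E'
from h import *
s=bot.read_state()
p=wray([(206,146),(317,148),(319,4),(207,4)],.066,s['position'],s['eef_rot'])
print(np.round((p[:,:2]-O)@RS,4))
p=ray('top',np.array([(292,127),(281,225)])/3+[149.67,139.67],.066)
print(np.round((p[:,:2]-O)@RS,4))
print('beaker',np.round((wray([(225,300)],0.0,s['position'],s['eef_rot'])[:,:2]-O)@RS,4))
E
```

```text
[[-0.0946 -0.2216]
 [-0.0085 -0.2229]
 [-0.0068 -0.1062]
 [-0.0943 -0.1073]]
[[-0.0106 -0.0943]
 [-0.0978 -0.0968]]
beaker [[-0.0924 -0.4077]]
```

Request:
move_arm --commands '[[[0,0,0.05],0,0.05],[[0,0,0.1],0,0.05],[[0.005,0,0.12],0,0.05],[[0.01,0,0.12],0,0.05],[[0.018,0,0.12],0,0.05],[[0.026,0,0.12],0,0.05],[[0.034,0,0.12],0,0.05],[[0.042,0,0.12],0,0.05],[[0.05,0,0.12],0,0.05],[[0.058,0,0.12],0,0.05],[[0.066,0,0.12],0,0.05],[[0.074,0,0.12],0,0.05],[[0.082,0,0.12],0,0.05],[[0.09,0,0.12],0,0.05],[[0.098,0,0.12],0,0.05],[[0.106,0,0.12],0,0.05],[[0.112,0,0.12],0,0.05],[[0.117,0,0.12],0,0.05],[[0.121,0,0.12],0,0.05],[[0.121,0,0.12],0,0.05]]'

```text
clock: 7.6
position: [0.6151, -0.0086, 0.0915]
eef_rot: [-180.0, -0.0, 83.1]
ft_force: [-0.9, 0.2, -0.2]
finger_gap: 0.05
grip_force: 0.0
```

Request:
move_arm --commands '[[[0.001,0,0],0,0.05],[[0.002,0,0],0,0.05],[[0.003,0,0],0,0.05],[[0.004,0,0],0,0.05]]'

```text
clock: 8.0
position: [0.6154, -0.0058, 0.0915]
eef_rot: [-180.0, 0.1, 83.0]
ft_force: [-1.2, -4.7, 1.0]
finger_gap: 0.05
grip_force: 2.3
```

```bash
python3 - <<'E'
from h import *
tcp()
E
```

```text
t 8.0 tcp stop-frame [-0.0567 -0.1406] z 0.0915 rot [-1.7997e+02  5.0000e-02  8.3040e+01] j [-3.7 11.1 85.7 -0.1 83.3  3.3] F [-1.2 -4.7  1. ] gap 0.049979321612304506
```

Request:
move_arm --commands '[[[0.001,0,0],0,0.05],[[0.002,0,0],0,0.05],[[0.002,0,0],0,0.05]]'

```text
clock: 8.3
position: [0.6154, -0.0054, 0.0919]
eef_rot: [-180.0, 0.2, 83.0]
ft_force: [-4.3, -8.2, 2.7]
finger_gap: 0.05
grip_force: 4.5
```

It is firmly against the side rail. Now I go round to the front for the final +x push.

Request:
move_arm --commands '[[[-0.015,0,0],0,0.05],[[-0.03,0,0],0,0.05],[[-0.03,0,-0.05],0,0.05],[[-0.03,0,-0.1],0,0.05],[[-0.03,0,-0.12],0,0.05],[[0.075,-0.085,-0.12],-1.571,0.0878],[[0.075,-0.085,-0.12],-1.571,0.0878],[[0.075,-0.085,-0.12],-1.571,0.0878],[[0.075,-0.085,-0.12],-1.571,0.0878],[[0.075,-0.085,-0.12],-1.571,0.0878],[[0.075,-0.085,-0.12],-1.571,0.0878],[[0.075,-0.085,-0.12],-1.571,0.0878],[[0.075,-0.085,-0.12],-1.571,0.0878],[[0.075,-0.085,-0.12],-1.571,0.0878],[[0.075,-0.085,-0.12],-1.571,0.0878],[[0.075,-0.085,-0.12],-1.571,0.0878],[[0.075,-0.085,-0.12],-1.571,0.0878]]'

```text
clock: 10.0
position: [0.5406, 0.0807, 0.2116]
eef_rot: [180.0, 0.0, 173.1]
ft_force: [-0.4, -0.3, 0.5]
finger_gap: 0.0882
grip_force: 0.0
```

```bash
python3 - <<'E'
from h import *
tcp()
a=vision.snapshot('top')[:,:,::-1];b=vision.snapshot('wrist')[:,:,::-1]
x=cv2.resize(a[140:268,150:290],None,fx=3,fy=3,interpolation=cv2.INTER_CUBIC)[:,:400]
cv2.imwrite('pics/w3.png',np.hstack([x,b[:,60:460]]))
E
```

```text
t 10.0 tcp stop-frame [-0.1414 -0.0637] z 0.2116 rot [1.7997e+02 1.0000e-02 1.7308e+02] j [  4.9  -3.   88.    0.   94.9 -78.2] F [-0.4 -0.3  0.5] gap 0.08818348049409248
```

View pics/w3.png

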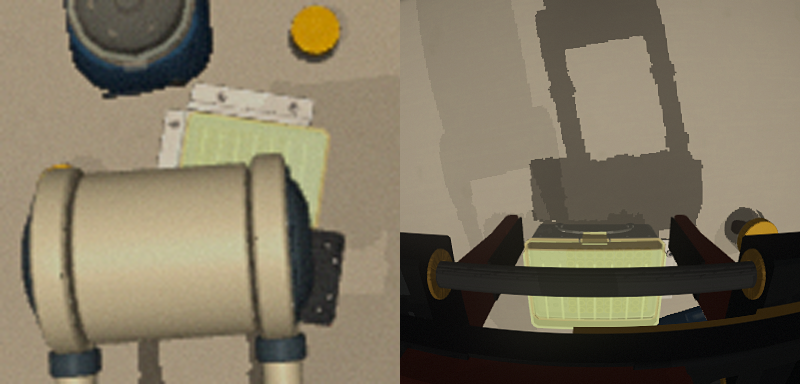

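The box sits in the corner region, against the side rail and about 10 mm off the back rail. The tool is squared up in front of it, so I descend and push.

Request:
move_arm --commands '[[[0,0,0.05],0,0.0878],[[0,0,0.1],0,0.0878],[[0,0,0.12],0,0.0878],[[0,0,0.12],0,0.0878],[[-0.007,0,0.12],0,0.0878],[[-0.014,0,0.12],0,0.0878],[[-0.019,0,0.12],0,0.0878],[[-0.024,0,0.12],0,0.0878],[[-0.029,0,0.12],0,0.0878],[[-0.033,0,0.12],0,0.0878],[[-0.036,0,0.12],0,0.0878],[[-0.038,0,0.12],0,0.0878],[[-0.038,0,0.12],0,0.0878]]'

```text
clock: 11.4
position: [0.576, 0.0772, 0.0918]
eef_rot: [-180.0, -0.4, 173.1]
ft_force: [-15.8, 1.5, 10.5]
finger_gap: 0.0879
grip_force: 7.8
```

Request:
move_arm --commands '[[[-0.001,0,0],0,0.0878],[[-0.002,0,0],0,0.0878],[[-0.003,0,0],0,0.0878],[[-0.003,0,0],0,0.0878]]'

```text
clock: 11.8
position: [0.5764, 0.0773, 0.0918]
eef_rot: [-179.9, -0.8, 173.0]
ft_force: [-30.7, 2.9, 18.6]
finger_gap: 0.0883
grip_force: 15.2
```

Request:
move_arm --commands '[[[0.01,0,0],0,0.0878],[[0.04,0,0],0,0.0878],[[0.04,0,-0.05],0,0.0878],[[0.04,0,-0.1],0,0.0878],[[0.06,0,-0.15],0,0.0878],[[0.1,0.05,-0.2],0,0.0878],[[0.14,0.1,-0.2],0,0.0878],[[0.16,0.2,-0.2],0,0.0878],[[0.16,0.35,-0.2],0,0.0878],[[0.16,0.35,-0.2],0,0.0878],[[0.16,0.35,-0.2],0,0.0878],[[0.16,0.35,-0.2],0,0.0878],[[0.16,0.35,-0.2],0,0.0878],[[0.16,0.35,-0.2],0,0.0878]]'

```text
clock: 13.2
position: [0.4635, 0.4474, 0.2894]
eef_rot: [-180.0, -0.1, 173.4]
ft_force: [0.5, -0.1, -0.9]
finger_gap: 0.0882
grip_force: 0.0
```

```bash
python3 - <<'E'
from h import *
tcp()
im=vision.snapshot('top')[:,:,::-1].copy()
H,S,V=cv2.split(cv2.cvtColor(im,cv2.COLOR_BGR2HSV))
c,r=rect('top',(H>24)&(H<45)&(S>50)&(V>120),(235,200),.066);b=cv2.boxPoints(r)
print(r);print(np.round((b-O)@RS,4))
for near in [(171,203),(255,150)]:
    print('jar',rect('top',(H>12)&(H<30)&(S>140)&(V>90),near,.052)[1])
cv2.imwrite('pics/e.png',cv2.resize(im[150:250,180:310],None,fx=6,fy=6,interpolation=cv2.INTER_CUBIC))
E
```

```text
t 13.2 tcp stop-frame [-0.262  0.291] z 0.2894 rot [-1.7997e+02 -1.2000e-01  1.7335e+02] j [ 4.090e+01  1.210e+01  6.430e+01  1.000e-01  1.037e+02 -4.240e+01] F [ 0.5 -0.1 -0.9] gap 0.08824991614925601
((0.6319582462310791, 0.07006309926509857), (0.1262693554162979, 0.09616130590438843), 82.8348159790039)
[[-0.0978 -0.1262]
 [-0.0016 -0.1267]
 [-0.001  -0.0004]
 [-0.0972  0.    ]]
jar ((0.6102284789085388, 0.24030882120132446), (0.04034513235092163, 0.043147966265678406), 0.8970475792884827)
jar ((0.7586891651153564, 0.016241231933236122), (0.041765350848436356, 0.040922049432992935), 0.8448939323425293)
```

View pics/e.png

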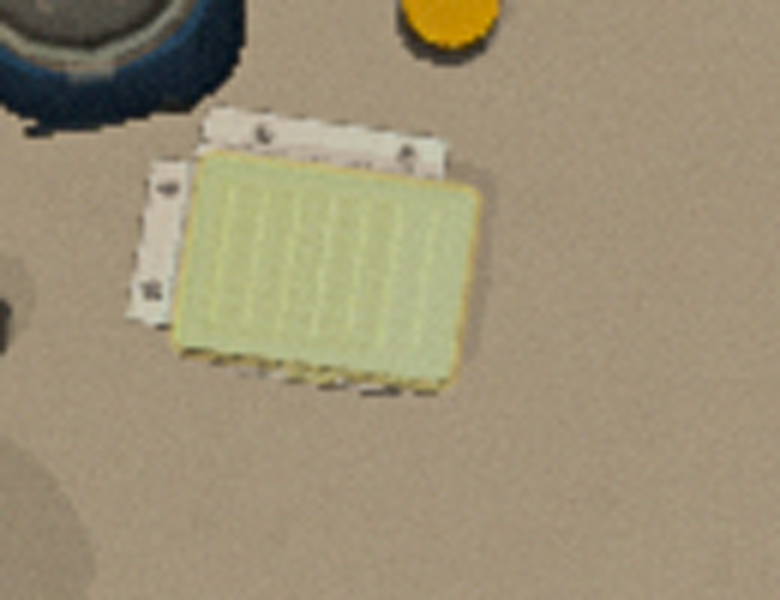

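The image shows the box seated flat against both rails, about 1 mm from each and within 0.3° of the stop. The jars have not moved, and the arm is clear.

```bash
python3 -c "
from plant import bot
print(bot.hand_in())"
```

```text
the job is handed in; nothing more can be done
None
```

I pushed the tip box into the corner of the stop and handed the job in at about 13 s; in the last top view its back left corner is about 1 mm from each rail and its direction is within about 0.01 rad of the stop's, the jars read unmoved, and the beaker was not re-measured at the end (the fingers were kept clear of it).

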